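# Index the brazing positioner one hole nearer to the firebrick

## Robot

A 6-joint arm with a two-finger parallel gripper is mounted at the origin on the work surface. World frame = base frame: x ahead of the robot, y to its left, z up, the work surface at z = 0. Lengths are in m, angles in rad, forces in N, time in s.
With the tool pointing down it reaches from about 0.375 to 0.925 m from the base axis. Payload 5.7 kg.
Tool frame: the origin (TCP) lies midway between the tips of the shut fingers; the grasp point (between the pads) lies 19 mm behind it (bot.grasp_offset is the z of the grasp point in the tool frame, in m); z points along the fingers, y is the line along which they close (so a half turn about z gives the same grasp; the last joint's range is limited). The gripper opens to 85 mm and grips with 20 to 120 N. Pads are 22 mm wide; open, the fingers measure 114 mm over their backs; the gripper's body (76 mm by 85 mm) begins 54 mm behind the grasp point. The pads swing forward as they close: fully open they stand 13 mm farther back than shut.
Start: joints at [-1.242, 0.359, 1.51, -0, 1.272, -0.115], TCP at [0.258, -0.542, 0.193] pointing down, gripper open.
Joint ranges: [-2.97, 2.97], [-1.01, 2.36], [0.21, 2.38], [-0.96, 4.11], [0.2, 2.71], [-2.98, 2.98]. Speed limits (rad/s): [2.39, 2.39, 3.14, 3.14, 3.14, 3.14].

## Interface

Orientations are given as a rotation vector (axis times angle).
In Python, from bench import bot gives the robot as it stands.
- The arm moves only by the tool play_rows, never from a script. Its arguments are lists of equal length, an entry for each row: "translation": the shift along the tool's x, y, z in mm, a list of three; "turn": the turn, a rotation vector about the tool's x, y, z in rad, a list of three; "gripper": the opening in per cent of the stroke, from 0 (shut) to 100 (fully open). A call has exactly 10 rows; each row is the pose to reach, as a shift and turn from the pose commanded when the call began, along the tool's axes at that moment; what a row does not reach only later rows make up. A row lasts 1/10 s, in which the tool goes at most 50 mm and 8.59 degrees, less where a joint would pass 70% of its speed; a pose out of reach is approached as far as the arm can. A call with a gripper value outside its range is refused whole. The fingers move at their own pace and stop on an object; "newtons" is the grip in N (left out, the last holds). Time passes only in rows, so rows that repeat a pose let the fingers close, or fill a call up. It gives the time, the measured TCP pose, the force, the opening and the grip force at its end, in the units of the state.
- bot.sense(): the state, without advancing time (a new reading comes with each control period).
- bot.camera(name): name is "scene" or "side" or "wrist"; returns a dict with "image" (480x640x3 uint8, red, green, blue), "fovy" (degrees; the focal length in pixels is half the picture's height over the tangent of half this angle, whatever the lens; pixels are square), "cx", "cy" (the principal point, pixels), "xyz" and "rotation" of the camera in the world; the wrist camera has in their place "tool_from_camera" (4x4, takes a point from camera to tool coordinates, whose origin is the TCP and whose axes are the flange's). Camera axes: x right, y up, looking along -z (the intrinsics and any distortion apply to the point x, -y, -z); pixel columns grow to the right and rows downward; lengths in m; the calibration is good to about 2 mm. The wrist camera is an equidistant fisheye: a pixel r from the principal point sees the ray r / f radians off the axis. A picture is of the moment at which its call begins: read the wrist's pose just before it. There is no depth.
- bot.job_done(): hands the job in; it is judged then, once.
The state is a dict: "time_s": time; "q": joint angles; "dq": joint speeds; "tau": joint torques, N m; "tcp_pos": TCP position; "eef_rot": TCP orientation; "ft_force": force on the tool from outside, world axes, zero at the start; "wrist_torque": the same for the moment, N m; "width": finger opening in m; "gripper_force": force on a finger pad.
Only numpy, scipy, OpenCV 4.12 (cv2) and the standard library are available. Lean on these libraries where they do the work, as an engineer would, in place of code of your own. Each camera call takes 0.05 s, during which the arm holds its last target. There are 200 camera calls.

## Task

The flange on the brazing positioner must stand one hole nearer to the firebrick. Hook a fingertip under the pull ring, lift the spring index pin out of its hole, swing the arm one hole towards the firebrick's side, let the pin drop fully home in that hole, and take the hand clear. Grip nothing: do not pinch the ring or wrench at it, do not touch the flange, and leave everything else on the bench where it is.

Things in the scene. Friction and masses are not known exactly. Their poses are not given: they have to be found in the camera images.
- positioner: cast-iron index quadrant bolted to the bench, immovable, 34 mm high. Origin: on the vertical pivot axis at bench level; -x points along the middle of the quadrant, out to the robot's right; +y roughly towards the robot; z up. Rim (radius 170-210 mm) with five 10.8 mm holes at radius 190 mm, 15 deg (50 mm) apart, at -30 to 30 deg. Two bolted feet reach 55 mm beyond the holes at +-29 deg, 17 mm high
- swing_arm (a joint): flat bar 40 mm wide, top 46 mm above the bench, that turns on the pivot and carries the index pin. Rad: 0 = middle hole (the start, within 0.004), 0.262 = one hole to the positioner's +y, -0.262 = one hole to its -y; stops at +-0.555. Light drag, about 1 N at the pin; stays where it is left. The pin has 1.4 mm of play each way in a hole
- index_pin (a joint): lift of the upright spring pin (8 mm thick, round tip, 190 mm from the pivot), m: 0 = fully home in a hole, 0.008 = tip just clears the quadrant (let go between holes it rides on the plate at 0.008), 0.018 = upper stop. Spring and weight press it down with 7 N when home, 10 N at the stop. Let go, it snaps into a hole that it meets as the arm swings
- pull_ring: upright round ring fixed on the pin's top: 58 mm inside, 72 outside, 7 mm wire; it rises with the pin and swings with the arm, never tips. Origin: centre of its hole, 120 mm above the bench with the pin home. Axes: x along the arm to the pivot and through the hole, y across the arm, z up. Inside of its top bar 29 mm above the origin. Housing below: 27 mm thick, to 78 mm high. Free for 65 mm behind
- work_rest (a point): centre of the top of the pale round rest (88 mm across) on the swing arm, 85 mm from the pivot, 52 mm above the bench, under the flange; it turns with the arm
- flange: the work: steel pipe flange, 70 mm across, 10 mm thick, with an upright copper pipe stub 34 mm thick, 55 mm high in all, standing loose on the arm's round rest. Origin: centre of its underside. It rides along and must not be touched
- firebrick: pale buff firebrick standing on its long edge beside the positioner, 230 (x, along) by 65 (y) by 115 mm high. Origin: centre of its underside, about 150 mm to the positioner's +y or its -y side; the side changes from start to start
- quench_can: open round steel can, 112 mm across, 100 mm high, at the positioner's other side. Origin: centre of its underside
- flux_jar: lidded jar, 60 mm across, 70 mm high, behind the pivot. Origin: centre of its underside
- offcut: brass bar offcut, 70 (y) by 28 by 28 mm, lying behind the pivot. Origin: centre of its underside
- wire_brush: bench brush 200 mm long lying left of the quadrant. Origin: under its middle
- hammer: hammer 260 mm long lying at the left of the bench. Origin: under its middle
- pipe_tee: copper pipe tee, 90 mm long, 32 mm thick, lying at the right of the bench. Origin: under its middle
Not all that is in view belongs to the job. What is shaped like the firebrick but blue is not meant. Leave any purple look-alike of the flange alone.

How it is judged:
On the way, in this order (a step that is already met when the one before it is completed fails the run):
1. the pin is lifted clear of its hole by the ring, the arm still at the first hole (value of joint index_pin above 0.007 m and value of joint swing_arm between -0.1 and 0.1 rad and contact force between the fingers and pull_ring above 1 N), for 0.05 s.
2. the arm stands one hole nearer to the firebrick with the pin home in that hole (((y of firebrick in the frame of positioner above 0 m and value of joint swing_arm between 0.232 and 0.292 rad) or (y of firebrick in the frame of positioner below 0 m and value of joint swing_arm between -0.292 and -0.232 rad)) and value of joint index_pin below 0.002 m), for 0.2 s.
At the end, for the whole second after the job is handed in: The arm is at rest within 0.03 rad of +0.262 (firebrick on the +y side) or -0.262 (on the -y side), the pin's lift is under 2 mm, the flange stands upright within 10 mm of the middle of its rest, and every other loose thing is within 15 mm of where it was (all of step 2 and velocity of joint swing_arm between -0.05 and 0.05 rad/s and distance between flange and work_rest below 0.01 m and angle between flange's own z axis and vertical below 0.1 rad and distance of each of firebrick, quench_can, flux_jar, offcut, wire_brush, hammer, pipe_tee from where it was at the start of the episode below 0.015 m); the robot touches nothing.
It fails at once if the arm is swung the wrong way or past the next hole by more than half a hole ((y of firebrick in the frame of positioner above 0 m and value of joint swing_arm below -0.13 rad) or (y of firebrick in the frame of positioner below 0 m and value of joint swing_arm above 0.13 rad) or value of joint swing_arm above 0.4 rad or value of joint swing_arm below -0.4 rad).
It fails at once if the ring is pinched or wrenched (over 35 N between the fingers and the ring) (contact force between the fingers and pull_ring above 35 N).
It fails at once if the flange is touched by the robot (contact force between any of the fingers, the arm and flange above 0.5 N).
It fails at once if the flange is shaken off the middle of its rest, lifted or tipped (distance between flange and work_rest above 0.012 m or angle between flange's own z axis and vertical above 0.2 rad).
It fails at once if another thing on the bench is pushed or lifted away (over 15 mm) (distance of any of firebrick, quench_can, flux_jar, offcut, wire_brush, hammer, pipe_tee from where it was at the start of the episode above 0.015 m).
It also fails if it takes over 45 s, if anything falls off the work surface, if the arm or the gripper's body presses on something with over 40 N, if the wrist force passes 120 N, or if a joint passes its speed limit or range.

## Working session

There is one attempt and no reset: what is moved stays moved. The work goes in short steps, Python scripts to look and compute and a tool call to move; the robot and the scene stay as the last step left them, time stands still between calls to the robot, and variables do not carry over. Pictures are saved under pics/ and viewed, at most 10 in all, crops included, and the job is handed in when it is done.

Besides the shell and the picture viewer there is one more tool, called after "Request:" as name(argument=value, ...), one argument or row to a line, values as JSON. play_rows: Moves the arm, as the interface text tells. Its arguments: {"type":"object","properties":{"translation":{"type":"array","items":{"type":"array","items":{"type":"number"}}},"turn":{"type":"array","items":{"type":"array","items":{"type":"number"}}},"gripper":{"type":"array","items":{"type":"number"}},"newtons":{"type":"number"}},"required":["translation","turn","gripper"]}

```bash
mkdir -p pics; cat > h.py <<'E'
import numpy as np,cv2
from bench import bot
from scipy.spatial.transform import Rotation as R
def snap(n,f):
    s=bot.sense();c=bot.camera(n);cv2.imwrite('pics/'+f,c['image'][:,:,::-1]);
    np.save('pics/'+f+'.npy',{**c,'s':s},allow_pickle=True);return c
def load(f): return np.load('pics/'+f+'.npy',allow_pickle=True).item()
def pose(c):
    if 'xyz' in c: 
        r=np.array(c['rotation']); r=r if r.shape==(3,3) else R.from_rotvec(r).as_matrix()
        return np.array(c['xyz']),r
    T=np.array(c['tool_from_camera']);s=c['s'];Rt=R.from_rotvec(s['eef_rot']).as_matrix()
    return Rt@T[:3,3]+s['tcp_pos'],Rt@T[:3,:3]
def ray(c,u,v):
    f=240/np.tan(np.radians(c['fovy']/2));p,r=pose(c);x,y=(u-c['cx'])/f,(v-c['cy'])/f
    if 'xyz' in c: d=np.array([x,-y,-1])
    else:
        t=np.hypot(x,y);d=np.array([x/t*np.sin(t),-y/t*np.sin(t),-np.cos(t)]) if t>0 else np.array([0,0,-1.])
    return p,r@d
def at(c,u,v,z):
    p,d=ray(c,u,v);return p+d*(z-p[2])/d[2]
def proj(c,P):
    f=240/np.tan(np.radians(c['fovy']/2));p,r=pose(c);q=r.T@(np.array(P)-p);x,y,z=q[0],-q[1],-q[2]
    if 'xyz' in c:return c['cx']+f*x/z,c['cy']+f*y/z
    n=np.hypot(x,y);t=np.arctan2(n,z);return c['cx']+f*t*x/n,c['cy']+f*t*y/n
E
python3 -c "
from h import *
for n in ['scene','side']:
    c=snap(n,n+'0.png');print(n,{k:v for k,v in c.items() if k!='image'})
c=snap('wrist','wrist0.png');print({k:v for k,v in c.items() if k!='image'})
print(bot.sense())"
```

```text
scene {'fovy': 52.77749917252973, 'cx': 311.90342940898455, 'cy': 236.1684173021889, 'xyz': array([0.97284916, 0.6323801 , 1.05564124]), 'rotation': array([0.25770764, 0.83648889, 2.39991715])}
side {'fovy': 52.41764639742009, 'cx': 325.99206442897423, 'cy': 245.45448072053588, 'xyz': array([ 0.4390451 , -1.03092221,  0.73553243]), 'rotation': array([ 1.03246679, -0.04353775, -0.12556213])}
{'fovy': 65.70646984690485, 'cx': 320.54919057639836, 'cy': 243.3575672863463, 'tool_from_camera': array([[-3.23374780e-04,  9.53569943e-01,  3.01171479e-01,
         7.75113992e-02],
       [ 9.99999904e-01,  2.19782580e-04,  3.77846822e-04,
        -1.86406174e-04],
       [ 2.94111128e-04,  3.01171572e-01, -9.53569923e-01,
        -1.79622823e-01],
       [ 0.00000000e+00,  0.00000000e+00,  0.00000000e+00,
         1.00000000e+00]])}
{'time_s': 0.15, 'q': array([-1.24212180e+00,  3.59293111e-01,  1.51125596e+00,  9.24245312e-06,
        1.27248734e+00, -1.15093953e-01]), 'dq': array([-9.06586493e-04, -5.47358018e-04, -2.51401035e-03, -2.40315376e-04,
        9.00038556e-05, -8.16660600e-04]), 'tau': array([ 5.34776882e-04, -5.28028607e+01, -2.78929746e+01, -9.31840623e-05,
        8.30648874e-03, -2.92293771e-05]), 'tcp_pos': array([ 0.25740762, -0.54129894,  0.19254692]), 'eef_rot': array([-3.06317467e+00, -6.91043901e-01,  2.27826077e-04]), 'ft_force': array([-0.27854838, -0.10276283,  0.70873934]), 'wrist_torque': array([-0.0350874 , -0.01243377,  0.00564226]), 'gripper_force': 0.0, 'width': 0.08521549271687687}
```

View pics/scene0.png

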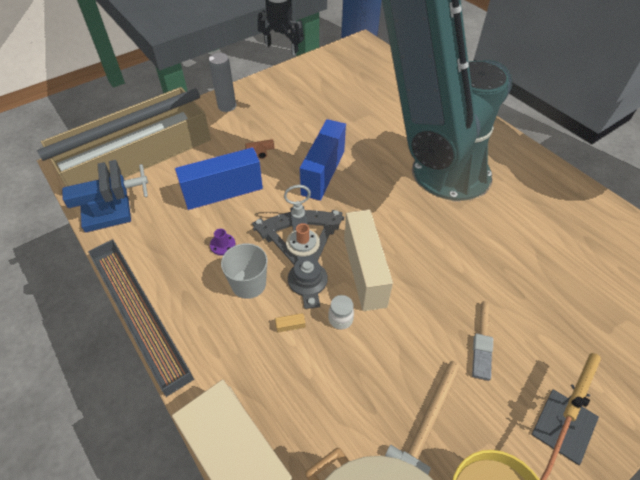

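View pics/side0.png

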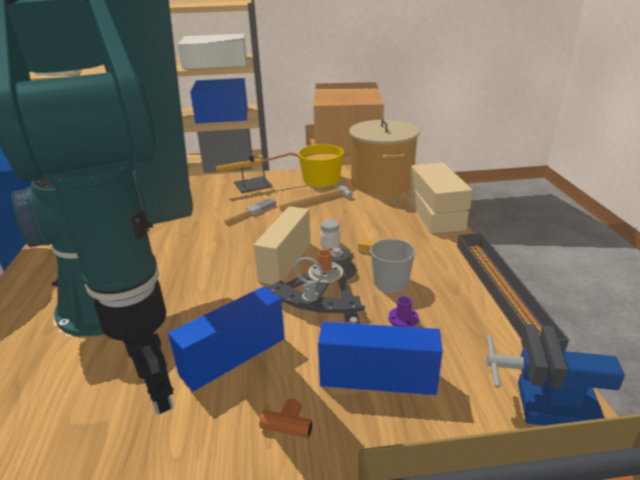

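The scene view shows the ring at (297,197), pivot at (307,270), buff firebrick at (368,260) on the robot's side, can at (245,272), blue decoy bricks at (220,178) and (323,158), and purple decoy flange at (222,242). Next I'll take enlarged crops to measure.

```bash
python3 -c "
from h import *
a=cv2.imread('pics/scene0.png')[170:320,215:400];b=cv2.imread('pics/side0.png')[205:335,245:405]
a=cv2.resize(a,(740,600),interpolation=2);b=cv2.resize(b,(738,600),interpolation=2)
cv2.imwrite('pics/a.png',a);cv2.imwrite('pics/b.png',b)"
```

```text
(no output)
```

View pics/a.png

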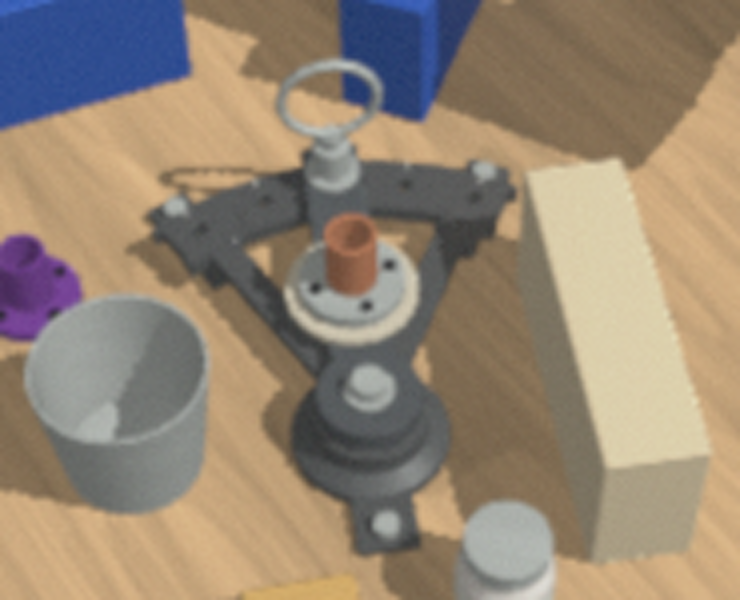

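View pics/b.png

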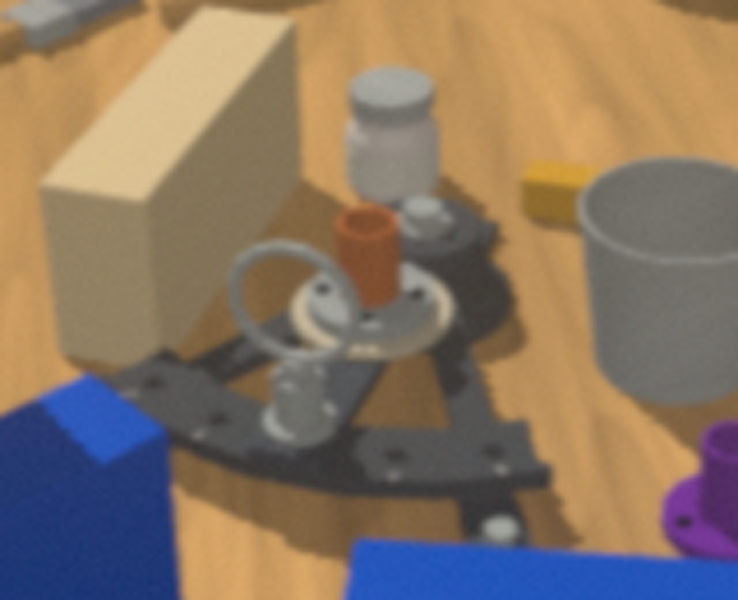

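```bash
cat >> h.py <<'E'
def tri(c1,p1,c2,p2):
    a,d=ray(c1,*p1);b,e=ray(c2,*p2);d/=np.linalg.norm(d);e/=np.linalg.norm(e)
    t=np.linalg.lstsq(np.c_[d,-e],b-a,rcond=None)[0];P,Q=a+t[0]*d,b+t[1]*e
    return (P+Q)/2,np.linalg.norm(P-Q)
E
python3 -c "
from h import *
np.set_printoptions(precision=4,suppress=True)
S=load('scene0.png');D=load('side0.png')
s=lambda u,v:(215+u/4,170+v/4)
d=lambda u,v:(245+u*160/738,205+v*130/600)
ring=tri(S,s(330,98),D,d(295,302));piv=tri(S,s(369,382),D,d(424,210));pipe=tri(S,s(351,232),D,d(368,222))
print('ring',ring,'piv',piv,'pipe',pipe)
r,p=ring[0],piv[0];print('dist',np.linalg.norm((r-p)[:2]),'ang',np.degrees(np.arctan2(*(p-r)[1::-1])), np.linalg.norm((pipe[0]-p)[:2]))
for n,q in dict(fb1=s(530,172),fb2=s(615,160),fb3=s(706,450),fb4=s(607,467)).items(): print(n,at(S,*q,.115))
print('blueR top corners scene', [at(S,*q,.115) for q in [s(340,0),s(430,8),(345,127),(322,122)]])
print('blueL top', [at(S,*q,.115) for q in [(178,170),(257,152),(261,168),(182,186)]])
print('blueside R', [at(D,*q,.115) for q in [(320,325),(440,330),(440,343),(320,343)]], 'L',[at(D,*q,.115) for q in [(283,298),(265,290),(173,330),(215,325)]])
"
```

```text
ring (array([ 0.5003, -0.1094,  0.1204]), np.float64(0.002364101455360646)) piv (array([0.5884, 0.059 , 0.0629]), np.float64(0.0020795892681039455)) pipe (array([ 0.5477, -0.0175,  0.1057]), np.float64(0.002086897331443514))
dist 0.19005171467748358 ang 62.38621639538138 0.08665087662685673
fb1 [0.429  0.0155 0.115 ]
fb2 [0.3781 0.0396 0.115 ]
fb3 [0.4778 0.2415 0.115 ]
fb4 [0.5313 0.2171 0.115 ]
blueR top corners scene [array([ 0.438 , -0.1863,  0.115 ]), array([ 0.3921, -0.1433,  0.115 ]), array([ 0.2231, -0.2589,  0.115 ]), array([ 0.2652, -0.3187,  0.115 ])]
blueL top [array([ 0.7132, -0.3861,  0.115 ]), array([ 0.4961, -0.3199,  0.115 ]), array([ 0.5216, -0.2569,  0.115 ]), array([ 0.7318, -0.3231,  0.115 ])]
blueside R [array([ 0.5051, -0.2963,  0.115 ]), array([ 0.7301, -0.3456,  0.115 ]), array([ 0.7184, -0.3805,  0.115 ]), array([ 0.4992, -0.3473,  0.115 ])] L [array([ 0.4378, -0.1977,  0.115 ]), array([ 0.4006, -0.1629,  0.115 ]), array([ 0.2204, -0.2676,  0.115 ]), array([ 0.3008, -0.2649,  0.115 ])]
```

Firebrick y ≈ +0.151 in the positioner frame, so the arm swings to +. The geometry checks out: pivot to ring is 190 mm, the ring is 120 mm high and the pipe is 87 mm out. Look-alikes are the buff bricks far away at scene (230,440) and the blue bricks and purple flange, none of which is wanted. I'll hook from outside with shut fingers, tool tilted 40° down and x axis up.

```bash
cat >> h.py <<'E'
np.set_printoptions(precision=4,suppress=True)
ring=np.array([.5003,-.1094,.1204]);piv=np.array([.5884,.059,0])
u=piv-ring;u[2]=0;u/=np.linalg.norm(u);Z=np.array([0,0,1.]);yh=np.cross(Z,u)
def target(th,uu=u):
    t=np.radians(th);z=uu*np.cos(t)-Z*np.sin(t);x=uu*np.sin(t)+Z*np.cos(t)
    return np.c_[x,np.cross(z,x),z]
def rel(p,Rt,base=None):
    s=bot.sense();R0=R.from_rotvec(s['eef_rot']);
    print('shift mm',(R0.as_matrix().T@(np.array(p)-s['tcp_pos']))*1e3,'turn',(R0.inv()*R.from_matrix(Rt)).as_rotvec(),'now',s['tcp_pos'],s['q'],s['ft_force'],s['time_s'])
E
python3 -c "
from h import *
T=target(40);d=T[:,2];print(u,yh,T)
print([c for c in dir(bot) if c[0]!='_'])
rel(ring-0.16*d+[0,0,.06],T)"
```

```text
[0.4636 0.8861 0.    ] [-0.8861  0.4636  0.    ] [[ 0.298   0.8861  0.3551]
 [ 0.5696 -0.4636  0.6788]
 [ 0.766  -0.     -0.6428]]
['IKError', 'camera', 'grasp_offset', 'job_done', 'sense']
shift mm [ 306.8736 -212.2213  -90.3415] turn [ 0.2799  0.8408 -0.6036] now [ 0.2574 -0.5413  0.1925] [-1.2421  0.3593  1.5113  0.      1.2725 -0.1151] [-0.2785 -0.1028  0.7087] 0.15
```

Request:
play_rows(
  translation=[
    [0, 0, -40],
    [0, 0, -80],
    [0, 0, -110],
    [20, -15, -110],
    [40, -30, -110],
    [60, -45, -110],
    [80, -60, -110],
    [100, -70, -110],
    [100, -70, -110],
    [100, -70, -110],
  ],
  turn=[
    [0, 0, 0],
    [0, 0, 0],
    [0.028, 0.084, -0.06],
    [0.056, 0.168, -0.12],
    [0.084, 0.252, -0.18],
    [0.112, 0.336, -0.24],
    [0.14, 0.42, -0.3],
    [0.14, 0.42, -0.3],
    [0.14, 0.42, -0.3],
    [0.14, 0.42, -0.3],
  ],
  gripper=[0, 0, 0, 0, 0, 0, 0, 0, 0, 0],
)

```text
time_s: 1.15
tcp_pos: [0.3184, -0.4353, 0.3034]
eef_rot: [-2.666, -1.048, -0.547]
ft_force: [0.1, 0.1, -0.4]
width: 0.0001
gripper_force: 0.0
```

```bash
python3 -c "
from h import *
T=target(40);d=T[:,2]
rel(ring-0.16*d+[0,0,.06],T)"
```

```text
shift mm [207.9268 -68.5334 123.9038] turn [ 0.1416  0.4238 -0.3026] now [ 0.3184 -0.4353  0.3034] [-1.3293  0.323   1.3855  0.3411  1.7104 -0.5071] [ 0.0556  0.1004 -0.3538] 1.15
```

Request:
play_rows(
  translation=[
    [20, -7, 0],
    [45, -14, 12],
    [65, -21, 25],
    [90, -28, 45],
    [110, -36, 60],
    [135, -44, 75],
    [160, -52, 90],
    [185, -60, 108],
    [208, -68, 124],
    [208, -68, 124],
  ],
  turn=[
    [0.018, 0.053, -0.038],
    [0.035, 0.106, -0.076],
    [0.053, 0.159, -0.114],
    [0.071, 0.212, -0.151],
    [0.089, 0.265, -0.189],
    [0.106, 0.318, -0.227],
    [0.124, 0.371, -0.265],
    [0.142, 0.424, -0.303],
    [0.142, 0.424, -0.303],
    [0.142, 0.424, -0.303],
  ],
  gripper=[0, 0, 0, 0, 0, 0, 0, 0, 0, 0],
)

```text
time_s: 2.15
tcp_pos: [0.4439, -0.2157, 0.2831]
eef_rot: [-2.141, -1.299, -1.0]
ft_force: [-1.4, 0.9, 0.0]
width: 0.0002
gripper_force: 0.0
```

```bash
python3 -c "
from h import *
T=target(40);d=T[:,2]
rel(ring-0.08*d,T)
w=snap('wrist','w1.png');w=load('w1.png');print(proj(w,ring),[proj(w,ring+29e-3*k) for k in (yh,-yh,Z,-Z)]);snap('scene','s1.png')"
```

```text
shift mm [-47.6253   1.1189 116.5808] turn [-0.0036 -0.0029  0.0003] now [ 0.4439 -0.2157  0.2831] [-1.1475  0.3867  1.6243  0.6555  1.73   -0.767 ] [-1.3728  0.8698  0.006 ] 2.15
(np.float64(321.7437782109607), np.float64(248.39510068774004)) [(np.float64(294.5916091075015), np.float64(248.36026441514852)), (np.float64(348.8963967818599), np.float64(248.41200988436913)), (np.float64(321.75522141420856), np.float64(233.0901988038633)), (np.float64(321.7325461819763), np.float64(261.91049935084294))]
```

View pics/w1.png

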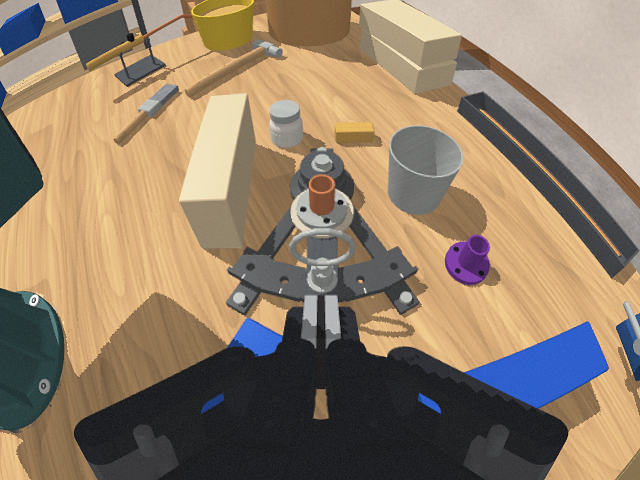

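The wrist view shows the ring centred at about (321,249), as predicted, with the fingertips at (321,298) in line with it. I'll move onto the hole axis, 50 mm short.

Request:
play_rows(
  translation=[
    [-12, 0, 0],
    [-24, 0, 10],
    [-36, 0, 25],
    [-48, 1, 50],
    [-48, 1, 75],
    [-48, 1, 100],
    [-48, 1, 120],
    [-48, 1, 135],
    [-48, 1, 147],
    [-48, 1, 147],
  ],
  turn=[
    [0, 0, 0],
    [0, 0, 0],
    [0, 0, 0],
    [0, 0, 0],
    [0, 0, 0],
    [0, 0, 0],
    [0, 0, 0],
    [0, 0, 0],
    [0, 0, 0],
    [0, 0, 0],
  ],
  gripper=[0, 0, 0, 0, 0, 0, 0, 0, 0, 0],
)

```text
time_s: 3.25
tcp_pos: [0.4821, -0.1454, 0.1515]
eef_rot: [-2.142, -1.297, -1.002]
ft_force: [-0.4, -0.1, 0.3]
width: 0.0003
gripper_force: 0.0
```

```bash
python3 -c "
from h import *
T=target(40);d=T[:,2]
rel(ring+0.03*d,T)
snap('wrist','w2.png');snap('side','d2.png');w=load('w2.png');D=load('d2.png')
print(proj(w,ring),[proj(w,ring+29e-3*k) for k in (yh,-yh,Z,-Z)],proj(D,ring),proj(D,w['s']['tcp_pos']))
a=cv2.resize(cv2.imread('pics/w2.png')[170:370,220:420],(400,400),interpolation=2);b=cv2.resize(cv2.imread('pics/d2.png')[220:320,260:360],(400,400),interpolation=2)
cv2.imwrite('pics/c2.png',np.hstack([a,b]))"
```

```text
shift mm [ 1.8714 -0.4489 80.9052] turn [-0.0018 -0.0034 -0.0008] now [ 0.4821 -0.1454  0.1515] [-1.029   0.5211  1.8181  0.7253  1.4136 -0.8986] [-0.4205 -0.1172  0.3479] 3.25
(np.float64(319.5729077874057), np.float64(245.9659315911005)) [(np.float64(275.32549415239805), np.float64(245.98139904865792)), (np.float64(363.86893546331294), np.float64(245.9257407659996)), (np.float64(319.36433212410077), np.float64(219.58246077409694)), (np.float64(319.7457303032372), np.float64(267.5124238986592))] (np.float64(308.44416546498974), np.float64(270.2675426714496)) (np.float64(301.0741995365159), np.float64(268.2251861477614))
```

View pics/c2.png

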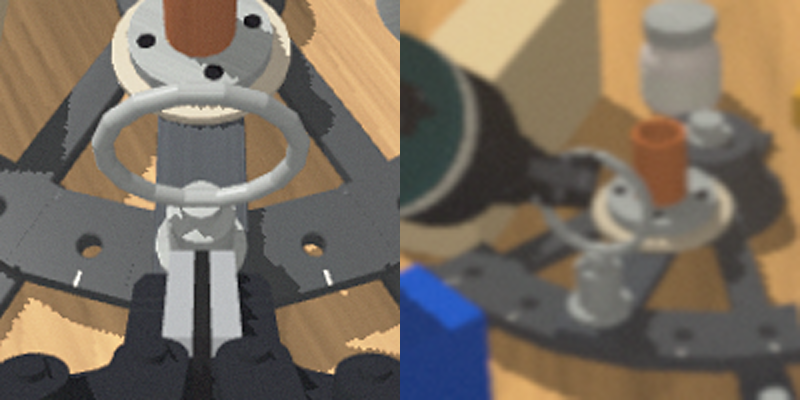

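The wrist crop shows the ring centred at (320,243) and the fingertips on its centreline just in front. The side crop shows the gripper clear of the blue brick. I'll enter the hole.

Request:
play_rows(
  translation=[
    [2, 0, 10],
    [2, 0, 20],
    [2, 0, 30],
    [2, 0, 38],
    [2, 0, 46],
    [2, 0, 54],
    [2, 0, 62],
    [2, 0, 70],
    [2, 0, 76],
    [2, 0, 76],
  ],
  turn=[
    [0, 0, 0],
    [0, 0, 0],
    [0, 0, 0],
    [0, 0, 0],
    [0, 0, 0],
    [0, 0, 0],
    [0, 0, 0],
    [0, 0, 0],
    [0, 0, 0],
    [0, 0, 0],
  ],
  gripper=[0, 0, 0, 0, 0, 0, 0, 0, 0, 0],
)

```text
time_s: 4.35
tcp_pos: [0.5099, -0.0926, 0.1048]
eef_rot: [-2.142, -1.298, -1.002]
ft_force: [0.2, 0.3, -0.3]
width: 0.0
gripper_force: 0.0
```

```bash
python3 -c "
from h import *
T=target(40);d=T[:,2]
rel(ring+0.026*d,T)
R0=R.from_rotvec(bot.sense()['eef_rot']).as_matrix();print('up10',R0.T@[0,0,10],'yh10',R0.T@yh*10)
snap('wrist','w3.png');snap('side','d3.png')
a=cv2.resize(cv2.imread('pics/w3.png')[150:350,220:420],(400,400),interpolation=2);b=cv2.resize(cv2.imread('pics/d3.png')[220:320,260:360],(400,400),interpolation=2)
cv2.imwrite('pics/c3.png',np.hstack([a,b]))"
```

```text
shift mm [-0.502  -0.7429  1.2014] turn [-0.0014 -0.0032 -0.0001] now [ 0.5099 -0.0926  0.1048] [-0.9293  0.5805  1.8914  0.8098  1.2713 -0.9443] [ 0.1685  0.331  -0.265 ] 4.35
up10 [ 7.6809 -0.0102 -6.4034] yh10 [ -0.0013 -10.       0.0143]
```

View pics/c3.png

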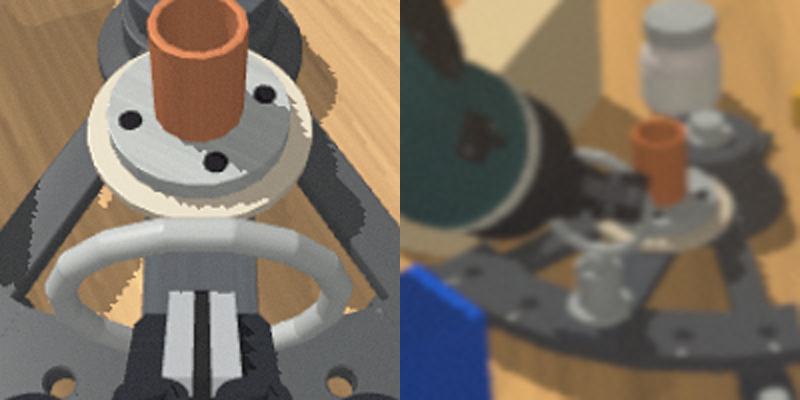

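The tips are through the hole (wrist crop tips at (203,292), below the top bar) with no contact. I'll lift to find the bar.

Request:
play_rows(
  translation=[
    [1.5, 0, -1.3],
    [3.1, 0, -2.6],
    [4.6, 0, -3.8],
    [6.1, 0, -5.1],
    [7.7, 0, -6.4],
    [9.2, 0, -7.7],
    [10, 0, -8.3],
    [10.8, 0, -9],
    [10.8, 0, -9],
    [10.8, 0, -9],
  ],
  turn=[
    [0, 0, 0],
    [0, 0, 0],
    [0, 0, 0],
    [0, 0, 0],
    [0, 0, 0],
    [0, 0, 0],
    [0, 0, 0],
    [0, 0, 0],
    [0, 0, 0],
    [0, 0, 0],
  ],
  gripper=[0, 0, 0, 0, 0, 0, 0, 0, 0, 0],
)

```text
time_s: 5.45
tcp_pos: [0.5101, -0.0936, 0.1193]
eef_rot: [-2.143, -1.298, -1.003]
ft_force: [-0.4, 0.1, 0.6]
width: 0.0003
gripper_force: 0.0
```

Request:
play_rows(
  translation=[
    [0.8, 0, -0.6],
    [1.5, 0, -1.3],
    [2.3, 0, -1.9],
    [3.1, 0, -2.6],
    [3.8, 0, -3.2],
    [4.6, 0, -3.8],
    [5.4, 0, -4.5],
    [6.1, 0, -5.1],
    [6.1, 0, -5.1],
    [6.1, 0, -5.1],
  ],
  turn=[
    [0, 0, 0],
    [0, 0, 0],
    [0, 0, 0],
    [0, 0, 0],
    [0, 0, 0],
    [0, 0, 0],
    [0, 0, 0],
    [0, 0, 0],
    [0, 0, 0],
    [0, 0, 0],
  ],
  gripper=[0, 0, 0, 0, 0, 0, 0, 0, 0, 0],
)

```text
time_s: 6.45
tcp_pos: [0.5101, -0.0936, 0.1273]
eef_rot: [-2.143, -1.298, -1.003]
ft_force: [0.7, -0.2, 0.3]
width: -0.0003
gripper_force: 0.0
```

```bash
python3 -c "
from h import *
s=bot.sense();print(s['ft_force'],s['tcp_pos'])
snap('wrist','w4.png');snap('side','d4.png')
a=cv2.resize(cv2.imread('pics/w4.png')[150:350,220:420],(400,400),interpolation=2);b=cv2.resize(cv2.imread('pics/d4.png')[220:320,260:360],(400,400),interpolation=2)
cv2.imwrite('pics/c4.png',np.hstack([a,b]))"
```

```text
[ 0.6964 -0.2369  0.2561] [ 0.5101 -0.0936  0.1273]
```

View pics/c4.png

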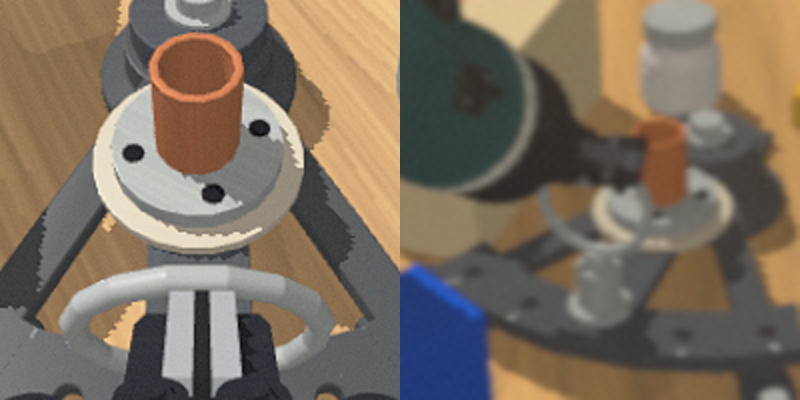

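The bar at v≈275 passes unbroken in front of the fingertips (silver cut off at v≈290), so the tips are under it, but there is no contact yet. I'll go a little deeper and continue up.

Request:
play_rows(
  translation=[
    [0, 0, 3],
    [0, 0, 6],
    [0, 0, 8],
    [0.8, 0, 7.4],
    [1.5, 0, 6.7],
    [2.3, 0, 6.1],
    [3.1, 0, 5.4],
    [3.8, 0, 4.8],
    [4.6, 0, 4.2],
    [4.6, 0, 4.2],
  ],
  turn=[
    [0, 0, 0],
    [0, 0, 0],
    [0, 0, 0],
    [0, 0, 0],
    [0, 0, 0],
    [0, 0, 0],
    [0, 0, 0],
    [0, 0, 0],
    [0, 0, 0],
    [0, 0, 0],
  ],
  gripper=[0, 0, 0, 0, 0, 0, 0, 0, 0, 0],
)

```text
time_s: 7.55
tcp_pos: [0.5128, -0.0876, 0.1282]
eef_rot: [-2.142, -1.298, -1.003]
ft_force: [-0.1, -0.3, 0.9]
width: 0.0001
gripper_force: 0.0
```

```bash
python3 -c "
from h import *
s=bot.sense();print(s['ft_force'],s['tcp_pos'],s['wrist_torque'])"
```

```text
[-0.1053 -0.269   0.8958] [ 0.5128 -0.0876  0.1282] [-0.344   0.1767  0.0192]
```

Request:
play_rows(
  translation=[
    [0.5, 0, -0.4],
    [1, 0, -0.8],
    [1.5, 0, -1.3],
    [2, 0, -1.7],
    [2.5, 0, -2.1],
    [3.1, 0, -2.6],
    [3.1, 0, -2.6],
    [3.1, 0, -2.6],
    [3.1, 0, -2.6],
    [3.1, 0, -2.6],
  ],
  turn=[
    [0, 0, 0],
    [0, 0, 0],
    [0, 0, 0],
    [0, 0, 0],
    [0, 0, 0],
    [0, 0, 0],
    [0, 0, 0],
    [0, 0, 0],
    [0, 0, 0],
    [0, 0, 0],
  ],
  gripper=[0, 0, 0, 0, 0, 0, 0, 0, 0, 0],
)

```text
time_s: 8.55
tcp_pos: [0.5129, -0.0881, 0.1321]
eef_rot: [-2.143, -1.298, -1.003]
ft_force: [-0.6, -0.7, 0.4]
width: -0.0001
gripper_force: 0.0
```

```bash
python3 -c "
from h import *
s=bot.sense();print(s['ft_force'],s['tcp_pos'],s['wrist_torque'])"
```

```text
[-0.5704 -0.7224  0.4164] [ 0.5129 -0.0881  0.1321] [-0.3484  0.191  -0.0119]
```

```bash
python3 -c "
from h import *
for f in ['w2.png','w3.png','w4.png']:
    w=load(f);p=w['s']['tcp_pos'];Rt=R.from_rotvec(w['s']['eef_rot']).as_matrix()
    c=lambda P:np.round([2*(proj(w,P)[0]-220),2*(proj(w,P)[1]-(170 if f=='w2.png' else 150))])
    print(f,'tcp',c(p),'tip edges x+-11',c(p+Rt[:,0]*.011),c(p-Rt[:,0]*.011),'y14.5',c(p+Rt[:,1]*.0145),'back20',c(p-Rt[:,2]*.02), 'ring out top',c(ring+Z*.036),'in top',c(ring+Z*.029),'in bot',c(ring-Z*.029),'sides',c(ring+yh*.036))
"
```

```text
w2.png tcp [201. 219.] tip edges x+-11 [201. 179.] [201. 256.] y14.5 [256. 219.] back20 [201. 252.] ring out top [199.  85.] in top [199.  99.] in bot [199. 195.] sides [ 90. 152.]
w3.png tcp [201. 259.] tip edges x+-11 [201. 219.] [201. 296.] y14.5 [256. 259.] back20 [201. 292.] ring out top [196. 226.] in top [196. 243.] in bot [198. 346.] sides [ 44. 301.]
w4.png tcp [201. 259.] tip edges x+-11 [201. 219.] [201. 296.] y14.5 [256. 259.] back20 [201. 292.] ring out top [194. 274.] in top [195. 287.] in bot [196. 370.] sides [ 58. 332.]
```

```bash
python3 -c "
from h import *
for f,g in [('w2.png','d2.png'),('w3.png','d3.png'),('w4.png','d4.png')]:
    D=load(g);w=load(f);p=w['s']['tcp_pos'];Rt=R.from_rotvec(w['s']['eef_rot']).as_matrix()
    c=lambda P:np.round([400+4*(proj(D,P)[0]-260),4*(proj(D,P)[1]-220)])
    for z in (0,-.02,-.045): print(g,z,[c(p+Rt@[x,0,z]) for x in (.011,0,-.011)],end=' ')
    print('ring top',c(ring+Z*.0325))
snap('scene','s5.png');snap('side','d5.png');snap('wrist','w5.png')
w=load('w5.png')
p=w['s']['tcp_pos'];Rt=R.from_rotvec(w['s']['eef_rot']).as_matrix();S=load('s5.png')
x0,y0=(int(v) for v in proj(S,ring));x0-=35;y0-=40
c=lambda P:np.round([8*(proj(S,P)[0]-x0),8*(proj(S,P)[1]-y0)])
for z in (0,-.02,-.045): print(z,[c(p+Rt@[x,0,z]) for x in (.011,0,-.011)])
print('ring top',c(ring+Z*.0325),'ctr',c(ring))
a=cv2.resize(cv2.imread('pics/s5.png')[y0:y0+75,x0:x0+50],(400,600),interpolation=2)
b=cv2.resize(cv2.imread('pics/d5.png')[230:290,280:320],(400,600),interpolation=2)
cv2.imwrite('pics/c5.png',np.hstack([a,b]))
D=load('d5.png');c=lambda P:np.round([400+10*(proj(D,P)[0]-280),10*(proj(D,P)[1]-230)])
for z in (0,-.02,-.045): print('side',z,[c(p+Rt@[x,0,z]) for x in (.011,0,-.011)])
print('ring top',c(ring+Z*.0325),'ctr',c(ring))
"
```

```text
d2.png 0 [array([569., 173.]), array([564., 193.]), array([560., 213.])] d2.png -0.02 [array([556., 168.]), array([552., 188.]), array([548., 208.])] d2.png -0.045 [array([540., 161.]), array([536., 182.]), array([531., 202.])] ring top [591. 153.]
d3.png 0 [array([613., 188.]), array([609., 206.]), array([605., 225.])] d3.png -0.02 [array([602., 183.]), array([598., 202.]), array([594., 221.])] d3.png -0.045 [array([588., 177.]), array([584., 196.]), array([580., 215.])] ring top [591. 153.]
d4.png 0 [array([612., 156.]), array([608., 174.]), array([604., 193.])] d4.png -0.02 [array([601., 150.]), array([597., 169.]), array([593., 188.])] d4.png -0.045 [array([587., 144.]), array([582., 163.]), array([578., 182.])] ring top [591. 153.]
0 [array([287., 354.]), array([285., 356.]), array([283., 358.])]
-0.02 [array([280., 292.]), array([278., 295.]), array([276., 297.])]
-0.045 [array([271., 215.]), array([269., 218.]), array([268., 221.])]
ring top [278. 257.] ctr [281. 326.]
side 0 [array([738., 258.]), array([728., 304.]), array([718., 351.])]
side -0.02 [array([711., 244.]), array([701., 291.]), array([691., 339.])]
side -0.045 [array([676., 226.]), array([666., 275.]), array([655., 323.])]
ring top [678. 282.] ctr [684. 403.]
```

View pics/c5.png

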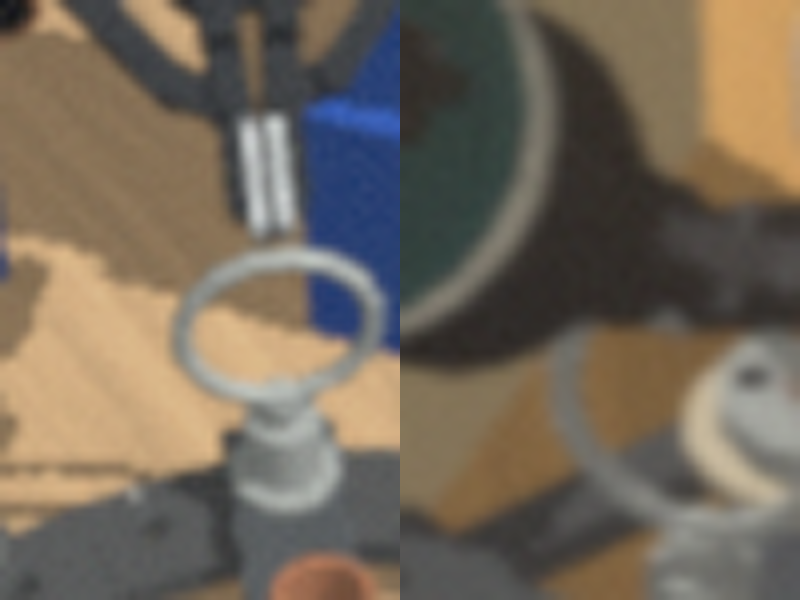

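The scene view shows the tips at (265,235) in the crop, still in front of the ring, so the fingers end short of the reported TCP. I'll triangulate the true tip.

```bash
python3 -c "
from h import *
S=load('s5.png');w=load('w5.png');p=w['s']['tcp_pos'];Rt=R.from_rotvec(w['s']['eef_rot']).as_matrix()
x0,y0=(int(v) for v in proj(S,ring));x0-=35;y0-=40
for uv in [(268,238)]:
  P,e=tri(S,(x0+uv[0]/8,y0+uv[1]/8),w,(320.9,295));print(P,e,'tool mm',Rt.T@(P-p)*1e3)
rp=Rt.T@(ring-p)*1e3;print('ring ctr in tool',rp,'ring top inner',Rt.T@(ring+Z*.029-p)*1e3,w['s']['width'],bot.grasp_offset)
import json
# blob check: white pads in wrist centre column
im=w['image'];print([(v,im[v,312].tolist(),im[v,330].tolist()) for v in range(284,304,2)])"
```

```text
[ 0.503  -0.1092  0.1632] 0.0013901964261959052 tool mm [  8.9202   0.9656 -37.8644]
ring ctr in tool [-24.8541  -1.3169 -11.4614] ring top inner [ -2.589   -1.3151 -30.0428] -6.623780839751371e-05 -0.0187
[(284, [136, 127, 113], [135, 127, 111]), (286, [144, 139, 122], [90, 86, 83]), (288, [96, 97, 103], [63, 64, 68]), (290, [101, 104, 106], [97, 100, 106]), (292, [96, 99, 102], [95, 96, 101]), (294, [106, 110, 112], [109, 110, 114]), (296, [188, 190, 192], [190, 190, 193]), (298, [183, 187, 187], [186, 187, 189]), (300, [184, 186, 188], [182, 185, 188]), (302, [183, 187, 188], [187, 189, 193])]
```

The true tip lies about 37 mm behind the reported TCP, on the tool axis. All clearances hold for the true tip, so I'll back off, drop to the hole axis and enter with the real tip 25 mm past the ring.

Request:
play_rows(
  translation=[
    [0, 0, -15],
    [0, 0, -30],
    [-13, -1, -30],
    [-25, -1, -30],
    [-25, -1, -15],
    [-25, -1, 0],
    [-25, -1, 12],
    [-25, -1, 24],
    [-25, -1, 30],
    [-25, -1, 30],
  ],
  turn=[
    [0, 0, 0],
    [0, 0, 0],
    [0, 0, 0],
    [0, 0, 0],
    [0, 0, 0],
    [0, 0, 0],
    [0, 0, 0],
    [0, 0, 0],
    [0, 0, 0],
    [0, 0, 0],
  ],
  gripper=[0, 0, 0, 0, 0, 0, 0, 0, 0, 0],
)

```text
time_s: 9.7
tcp_pos: [0.5151, -0.0799, 0.0933]
eef_rot: [-2.141, -1.298, -1.002]
ft_force: [-0.0, -0.1, -0.6]
width: -0.0001
gripper_force: 0.0
```

Request:
play_rows(
  translation=[
    [0, 0, 3],
    [0, 0, 6],
    [0, 0, 9],
    [0, 0, 12],
    [0, 0, 15],
    [0, 0, 18],
    [0, 0, 20],
    [0, 0, 20],
    [0, 0, 20],
    [0, 0, 20],
  ],
  turn=[
    [0, 0, 0],
    [0, 0, 0],
    [0, 0, 0],
    [0, 0, 0],
    [0, 0, 0],
    [0, 0, 0],
    [0, 0, 0],
    [0, 0, 0],
    [0, 0, 0],
    [0, 0, 0],
  ],
  gripper=[0, 0, 0, 0, 0, 0, 0, 0, 0, 0],
)

```text
time_s: 10.7
tcp_pos: [0.5224, -0.0679, 0.081]
eef_rot: [-2.143, -1.298, -1.003]
ft_force: [-0.4, 1.4, -0.8]
width: -0.0
gripper_force: 0.0
```

```bash
python3 -c "
from h import *
s=bot.sense();Rt=R.from_rotvec(s['eef_rot']).as_matrix();tip=s['tcp_pos']-Rt[:,2]*.037
print(s['ft_force'],s['wrist_torque'],'tip rel ring u,y,z',[(tip-ring)@k*1e3 for k in (u,yh,Z)])
snap('scene','s6.png');snap('wrist','w6.png')
S=load('s6.png');x0,y0=(int(v) for v in proj(S,ring));x0-=30;y0-=40
a=cv2.resize(cv2.imread('pics/s6.png')[y0:y0+75,x0:x0+50],(400,600),interpolation=2)
b=cv2.resize(cv2.imread('pics/w6.png')[200:380,260:380],(400,600),interpolation=2)
cv2.imwrite('pics/c6.png',np.hstack([a,b]))"
```

```text
[-0.3725  1.4224 -0.7844] [-0.3104  0.1373 -0.0338] tip rel ring u,y,z [np.float64(18.59993923966548), np.float64(-0.39855231205244634), np.float64(-15.735383110352553)]
```

View pics/c6.png

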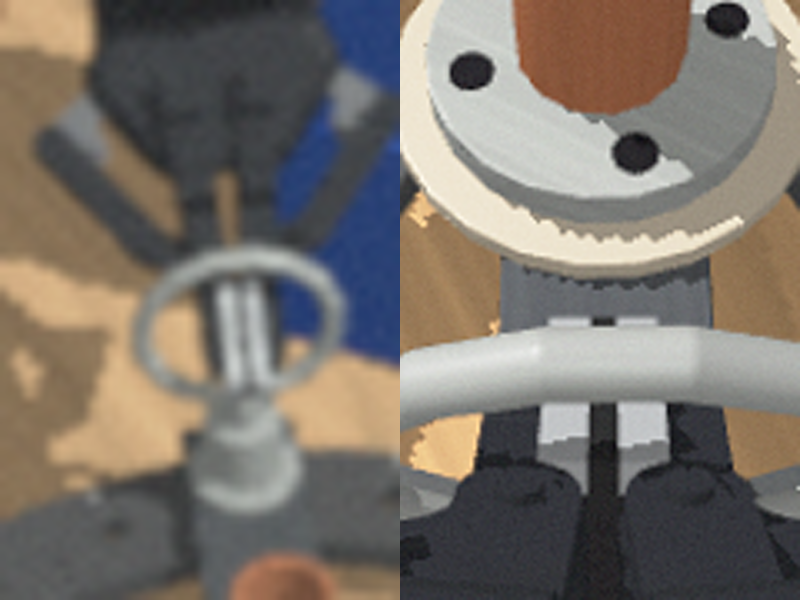

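Now the bar crosses over the fingers, with the tips beyond it (wrist crop tips at y≈320, bar at 330–400), so they are hooked. Lift.

Request:
play_rows(
  translation=[
    [0.8, 0, -0.6],
    [1.5, 0, -1.3],
    [2.3, 0, -1.9],
    [3.1, 0, -2.6],
    [3.8, 0, -3.2],
    [4.6, 0, -3.8],
    [5.4, 0, -4.5],
    [6.1, 0, -5.1],
    [6.9, 0, -5.8],
    [6.9, 0, -5.8],
  ],
  turn=[
    [0, 0, 0],
    [0, 0, 0],
    [0, 0, 0],
    [0, 0, 0],
    [0, 0, 0],
    [0, 0, 0],
    [0, 0, 0],
    [0, 0, 0],
    [0, 0, 0],
    [0, 0, 0],
  ],
  gripper=[0, 0, 0, 0, 0, 0, 0, 0, 0, 0],
)

```text
time_s: 11.8
tcp_pos: [0.5225, -0.0679, 0.0901]
eef_rot: [-2.143, -1.298, -1.003]
ft_force: [0.1, 0.0, 0.9]
width: -0.0001
gripper_force: 0.0
```

Request:
play_rows(
  translation=[
    [0.4, 0, -0.3],
    [0.8, 0, -0.6],
    [1.2, 0, -1],
    [1.5, 0, -1.3],
    [1.9, 0, -1.6],
    [2.3, 0, -1.9],
    [2.3, 0, -1.9],
    [2.3, 0, -1.9],
    [2.3, 0, -1.9],
    [2.3, 0, -1.9],
  ],
  turn=[
    [0, 0, 0],
    [0, 0, 0],
    [0, 0, 0],
    [0, 0, 0],
    [0, 0, 0],
    [0, 0, 0],
    [0, 0, 0],
    [0, 0, 0],
    [0, 0, 0],
    [0, 0, 0],
  ],
  gripper=[0, 0, 0, 0, 0, 0, 0, 0, 0, 0],
)

```text
time_s: 12.8
tcp_pos: [0.5224, -0.0678, 0.0929]
eef_rot: [-2.143, -1.298, -1.003]
ft_force: [-0.6, 0.5, 0.5]
width: -0.0002
gripper_force: 0.0
```

Request:
play_rows(
  translation=[
    [0.4, 0, -0.3],
    [0.8, 0, -0.6],
    [1.2, 0, -1],
    [1.5, 0, -1.3],
    [1.9, 0, -1.6],
    [2.3, 0, -1.9],
    [2.7, 0, -2.2],
    [3.1, 0, -2.6],
    [3.1, 0, -2.6],
    [3.1, 0, -2.6],
  ],
  turn=[
    [0, 0, 0],
    [0, 0, 0],
    [0, 0, 0],
    [0, 0, 0],
    [0, 0, 0],
    [0, 0, 0],
    [0, 0, 0],
    [0, 0, 0],
    [0, 0, 0],
    [0, 0, 0],
  ],
  gripper=[0, 0, 0, 0, 0, 0, 0, 0, 0, 0],
)

```text
time_s: 13.8
tcp_pos: [0.5223, -0.0682, 0.0967]
eef_rot: [-2.144, -1.298, -1.002]
ft_force: [-1.6, -3.2, -8.2]
width: -0.0002
gripper_force: 3.8
```

Request:
play_rows(
  translation=[
    [0.8, 0, -0.6],
    [1.5, 0, -1.3],
    [2.3, 0, -1.9],
    [3.1, 0, -2.6],
    [3.8, 0, -3.2],
    [4.6, 0, -3.8],
    [5.4, 0, -4.5],
    [6.1, 0, -5.1],
    [7.3, 0, -6.1],
    [7.3, 0, -6.1],
  ],
  turn=[
    [0, 0, 0],
    [0, 0, 0],
    [0, 0, 0],
    [0, 0, 0],
    [0, 0, 0],
    [0, 0, 0],
    [0, 0, 0],
    [0, 0, 0],
    [0, 0, 0],
    [0, 0, 0],
  ],
  gripper=[0, 0, 0, 0, 0, 0, 0, 0, 0, 0],
)

```text
time_s: 14.8
tcp_pos: [0.5224, -0.068, 0.1066]
eef_rot: [-2.143, -1.298, -1.003]
ft_force: [-3.9, -5.4, -9.3]
width: -0.0
gripper_force: 5.0
```

```bash
python3 -c "
from h import *
s=bot.sense();print(s['ft_force'],s['wrist_torque'],s['tcp_pos'])
w=snap('wrist','w7.png');w=load('w7.png');g=cv2.cvtColor(w['image'],cv2.COLOR_RGB2GRAY)
print('bar pred rows for lift 0..15mm',[(l,round(proj(w,ring+Z*(.0325+l/1e3))[1],1)) for l in (0,5,8,10,12,15)])
print([(v,int(g[v,300]),int(g[v,345])) for v in range(270,335,3)])"
```

```text
[-3.8507 -5.404  -9.3446] [-1.6339  0.8072 -0.0603] [ 0.5224 -0.068   0.1066]
bar pred rows for lift 0..15mm [(0, np.float64(337.0)), (5, np.float64(332.5)), (8, np.float64(329.7)), (10, np.float64(327.7)), (12, np.float64(325.7)), (15, np.float64(322.5))]
[(270, 195, 115), (273, 200, 125), (276, 113, 114), (279, 112, 137), (282, 230, 138), (285, 223, 138), (288, 221, 199), (291, 224, 206), (294, 128, 123), (297, 58, 67), (300, 102, 62), (303, 105, 99), (306, 88, 86), (309, 51, 47), (312, 50, 26), (315, 98, 165), (318, 207, 184), (321, 222, 184), (324, 208, 181), (327, 186, 167), (330, 167, 138), (333, 132, 122)]
```

Force is -9.3 N and the bar image indicates a lift of about 12 mm. Next, work out the swing rows as a rigid rotation about the pivot.

```bash
cat >> h.py <<'E'
def swing(angs,p=None,rv=None):
    s=bot.sense();R0=R.from_rotvec(s['eef_rot']).as_matrix();p=s['tcp_pos']
    for a in angs:
        w=-Z*np.radians(a);Q=R.from_rotvec(w).as_matrix()
        print(a,np.round(R0.T@((Q-np.eye(3))@(p-piv))*1e3,1).tolist(),np.round(R0.T@w,3).tolist())
E
python3 -c "
from h import *
swing([.5,2,3.5,5,6.5,8,9.5,11,12,12])"
```

```text
0.5 [0.0, -1.2, 0.0] [-0.007, -0.0, 0.006]
2 [0.0, -5.0, 0.1] [-0.027, -0.0, 0.022]
3.5 [0.2, -8.7, 0.2] [-0.047, -0.0, 0.039]
5 [0.3, -12.5, 0.4] [-0.067, -0.0, 0.056]
6.5 [0.6, -16.2, 0.7] [-0.087, -0.0, 0.073]
8 [0.9, -19.9, 1.0] [-0.107, -0.0, 0.09]
9.5 [1.2, -23.6, 1.5] [-0.127, -0.0, 0.106]
11 [1.7, -27.3, 2.0] [-0.147, -0.0, 0.123]
12 [2.0, -29.8, 2.3] [-0.161, -0.0, 0.134]
12 [2.0, -29.8, 2.3] [-0.161, -0.0, 0.134]
```

Request:
play_rows(
  translation=[
    [0, -1.2, 0],
    [0, -5, 0.1],
    [0.2, -8.7, 0.2],
    [0.3, -12.5, 0.4],
    [0.6, -16.2, 0.7],
    [0.9, -19.9, 1.0],
    [1.2, -23.6, 1.5],
    [1.7, -27.3, 2.0],
    [2.0, -29.8, 2.3],
    [2.0, -29.8, 2.3],
  ],
  turn=[
    [-0.007, 0, 0.006],
    [-0.027, 0, 0.022],
    [-0.047, 0, 0.039],
    [-0.067, 0, 0.056],
    [-0.087, 0, 0.073],
    [-0.107, 0, 0.09],
    [-0.127, 0, 0.106],
    [-0.147, 0, 0.123],
    [-0.161, 0, 0.134],
    [-0.161, 0, 0.134],
  ],
  gripper=[0, 0, 0, 0, 0, 0, 0, 0, 0, 0],
)

```text
time_s: 15.85
tcp_pos: [0.496, -0.0503, 0.1065]
eef_rot: [-2.317, -1.087, -1.083]
ft_force: [-5.1, -4.9, -8.7]
width: -0.0
gripper_force: 5.6
```

```bash
cat >> h.py <<'E'
def pipe(tag):
    # arm angle from copper pipe rim centroid in scene cam
    import os
    f='pp%s.png'%tag;c=snap('scene',f);c=load(f);hsv=cv2.cvtColor(c['image'],cv2.COLOR_RGB2HSV)
    x,y=[int(v) for v in proj(c,[.54,-.02,.08])];m=np.zeros(hsv.shape[:2],np.uint8);m[y-25:y+25,x-25:x+25]=1
    b=((hsv[...,0]<13)&(hsv[...,1]>115)&(m>0));v,uu=np.nonzero(b)
    P=at(c,uu.mean(),v.mean(),.085);return b.sum(),P,np.degrees(np.arctan2(*(piv-P)[1::-1]))
E
python3 -c "
from h import *
s=bot.sense();print(s['ft_force'],s['tcp_pos'],s['gripper_force'])
print(pipe('1'))
# reference from the start image
np.save('pics/x.npy',0)
import h
c0=load('scene0.png');h.snap=lambda n,f:None;h.load=lambda f:c0;print(h.pipe('0'))"
```

```text
[-5.0899 -4.8552 -8.7268] [ 0.496  -0.0503  0.1065] 5.6358635576907545
(np.int64(179), array([ 0.5318, -0.0097,  0.085 ]), np.float64(50.520122110872286))
(np.int64(186), array([ 0.5467, -0.0193,  0.085 ]), np.float64(61.933384051246506))
```

```bash
python3 -c "
from h import *
swing([1,2,3]);R0=R.from_rotvec(bot.sense()['eef_rot']).as_matrix();print(R0.T@[0,0,-10])"
```

```text
1 [0.0, -2.5, 0.0] [-0.013, 0.0, 0.011]
2 [0.1, -5.0, 0.1] [-0.027, 0.0, 0.022]
3 [0.2, -7.5, 0.2] [-0.04, 0.0, 0.034]
[-7.6741  0.0089  6.4116]
```

Request:
play_rows(
  translation=[
    [0, -1.2, 0],
    [0, -2.5, 0],
    [0, -3.7, 0],
    [0, -5, 0.1],
    [0, -6.2, 0.1],
    [0.1, -7.5, 0.2],
    [0.1, -7.5, 0.2],
    [0.1, -7.5, 0.2],
    [0.1, -7.5, 0.2],
    [0.1, -7.5, 0.2],
  ],
  turn=[
    [-0.007, 0, 0.006],
    [-0.013, 0, 0.011],
    [-0.02, 0, 0.017],
    [-0.027, 0, 0.022],
    [-0.033, 0, 0.028],
    [-0.04, 0, 0.034],
    [-0.04, 0, 0.034],
    [-0.04, 0, 0.034],
    [-0.04, 0, 0.034],
    [-0.04, 0, 0.034],
  ],
  gripper=[0, 0, 0, 0, 0, 0, 0, 0, 0, 0],
)

```text
time_s: 16.9
tcp_pos: [0.4909, -0.0459, 0.1064]
eef_rot: [-2.357, -1.032, -1.102]
ft_force: [-4.6, -5.6, -8.5]
width: -0.0
gripper_force: 5.6
```

```bash
python3 -c "
from h import *
s=bot.sense();print(s['ft_force'],s['tcp_pos'],s['gripper_force'])
p=s['tcp_pos'];print('tool ang',np.degrees(np.arctan2(*(piv-p)[1::-1])))
print(pipe('2'))"
```

```text
[-4.6    -5.5649 -8.55  ] [ 0.4909 -0.0459  0.1064] 5.58300350618083
tool ang 47.093149066610415
(np.int64(184), array([ 0.5286, -0.007 ,  0.085 ]), np.float64(47.80250123099063))
```

Request:
play_rows(
  translation=[
    [-0.8, 0, 0.6],
    [-1.5, 0, 1.3],
    [-2.3, 0, 1.9],
    [-3.1, 0, 2.6],
    [-3.8, 0, 3.2],
    [-4.6, 0, 3.8],
    [-5.4, 0, 4.5],
    [-6.1, 0, 5.1],
    [-6.1, 0, 5.1],
    [-6.1, 0, 5.1],
  ],
  turn=[
    [0, 0, 0],
    [0, 0, 0],
    [0, 0, 0],
    [0, 0, 0],
    [0, 0, 0],
    [0, 0, 0],
    [0, 0, 0],
    [0, 0, 0],
    [0, 0, 0],
    [0, 0, 0],
  ],
  gripper=[0, 0, 0, 0, 0, 0, 0, 0, 0, 0],
)

```text
time_s: 17.95
tcp_pos: [0.4911, -0.046, 0.0985]
eef_rot: [-2.357, -1.032, -1.102]
ft_force: [-5.6, -5.4, -8.5]
width: -0.0001
gripper_force: 5.4
```

```bash
python3 -c "
from h import *
s=bot.sense();print(s['ft_force'],s['tcp_pos'],s['gripper_force'],s['wrist_torque'])
w=snap('wrist','w8.png');w=load('w8.png');g=cv2.cvtColor(w['image'],cv2.COLOR_RGB2GRAY)
Q=R.from_rotvec(-Z*np.radians(15)).as_matrix();r2=Q@(ring-piv)+piv
print('bar pred rows',[(l,np.round(proj(w,r2+Z*(.0325+l/1e3)),1)) for l in (0,4,8)])
print([(v,int(g[v,300]),int(g[v,345])) for v in range(270,345,3)]);print(pipe('3'))"
```

```text
[-5.5727 -5.4448 -8.5496] [ 0.4911 -0.046   0.0985] 5.355399150867015 [-1.3622  1.2981  0.0262]
bar pred rows [(0, array([322.2, 329.5])), (4, array([322.3, 325.5])), (8, array([322.3, 321.2]))]
[(270, 143, 113), (273, 117, 115), (276, 203, 142), (279, 223, 134), (282, 222, 221), (285, 221, 222), (288, 190, 131), (291, 119, 81), (294, 101, 103), (297, 103, 98), (300, 101, 104), (303, 102, 103), (306, 86, 83), (309, 50, 46), (312, 50, 31), (315, 82, 151), (318, 200, 178), (321, 220, 184), (324, 225, 186), (327, 199, 171), (330, 176, 150), (333, 145, 125), (336, 90, 54), (339, 50, 46), (342, 45, 46)]
(np.int64(183), array([ 0.5285, -0.0071,  0.085 ]), np.float64(47.817707434503326))
```

The ring still loads the finger at about 4 mm lift, so the pin has entered the hole. I'll lower fully to mid-hole.

Request:
play_rows(
  translation=[
    [-1.3, 0, 1.1],
    [-2.6, 0, 2.2],
    [-3.9, 0, 3.3],
    [-5.2, 0, 4.4],
    [-6.5, 0, 5.4],
    [-7.8, 0, 6.5],
    [-9.1, 0, 7.6],
    [-10.4, 0, 8.7],
    [-11.5, 0, 9.6],
    [-11.5, 0, 9.6],
  ],
  turn=[
    [0, 0, 0],
    [0, 0, 0],
    [0, 0, 0],
    [0, 0, 0],
    [0, 0, 0],
    [0, 0, 0],
    [0, 0, 0],
    [0, 0, 0],
    [0, 0, 0],
    [0, 0, 0],
  ],
  gripper=[0, 0, 0, 0, 0, 0, 0, 0, 0, 0],
)

```text
time_s: 19.05
tcp_pos: [0.4917, -0.0463, 0.0834]
eef_rot: [-2.356, -1.034, -1.102]
ft_force: [1.0, 0.4, -0.0]
width: -0.0002
gripper_force: 0.0
```

```bash
python3 -c "
from h import *
s=bot.sense();print(s['ft_force'],s['tcp_pos'],s['gripper_force'],s['wrist_torque'])
w=snap('wrist','w9.png');w=load('w9.png');g=cv2.cvtColor(w['image'],cv2.COLOR_RGB2GRAY)
Q=R.from_rotvec(-Z*np.radians(15)).as_matrix();r2=Q@(ring-piv)+piv
Rt=R.from_rotvec(w['s']['eef_rot']).as_matrix();tip=s['tcp_pos']-Rt[:,2]*.037
print('tip rel ring',[(tip-r2)@k*1e3 for k in (Q@u,Q@yh,Z)])
print('bar pred rows',[(l,np.round(proj(w,r2+Z*(.0325+l/1e3)),1)) for l in (0,4,8)],'sides l0',proj(w,r2+yh*.036),proj(w,r2-yh*.036))
print([(v,int(g[v,300]),int(g[v,345])) for v in range(270,345,3)]);print(pipe('4'))"
```

```text
[ 0.9724  0.3876 -0.0011] [ 0.4917 -0.0463  0.0834] 0.0 [-0.3001  0.2481  0.0163]
tip rel ring [np.float64(18.726052681418032), np.float64(-0.1440501811725084), np.float64(-13.280988489837927)]
bar pred rows [(0, array([320. , 313.6])), (4, array([320. , 308.5])), (8, array([320. , 303.1]))] sides l0 (np.float64(228.44528980009414), np.float64(366.09669920139805)) (np.float64(407.73681643895975), np.float64(320.8564540567629))
[(270, 225, 166), (273, 223, 224), (276, 224, 228), (279, 171, 133), (282, 124, 70), (285, 98, 103), (288, 105, 101), (291, 104, 109), (294, 101, 104), (297, 100, 102), (300, 101, 99), (303, 190, 170), (306, 203, 187), (309, 213, 190), (312, 207, 188), (315, 198, 179), (318, 172, 156), (321, 143, 130), (324, 106, 104), (327, 49, 53), (330, 48, 29), (333, 46, 50), (336, 46, 36), (339, 52, 41), (342, 45, 50)]
(np.int64(182), array([ 0.529 , -0.0066,  0.085 ]), np.float64(47.82501245186529))
```

Bar centre is at row 313, which matches the predicted 313.6 for zero lift, and there is no force, so the pin is home. Withdraw along the tool axis, then lift away.

Request:
play_rows(
  translation=[
    [0, 0, -5],
    [0, 0, -12],
    [0, 0, -20],
    [0, 0, -30],
    [0, 0, -42],
    [0, 0, -56],
    [0, 0, -72],
    [0, 0, -90],
    [0, 0, -110],
    [0, 0, -120],
  ],
  turn=[
    [0, 0, 0],
    [0, 0, 0],
    [0, 0, 0],
    [0, 0, 0],
    [0, 0, 0],
    [0, 0, 0],
    [0, 0, 0],
    [0, 0, 0],
    [0, 0, 0],
    [0, 0, 0],
  ],
  gripper=[0, 0, 0, 0, 0, 0, 0, 0, 0, 0],
)

```text
time_s: 20.15
tcp_pos: [0.4288, -0.116, 0.1615]
eef_rot: [-2.358, -1.035, -1.103]
ft_force: [0.1, 0.5, 0.0]
width: -0.0001
gripper_force: 0.0
```

Request:
play_rows(
  translation=[
    [10, 0, -8],
    [22, 0, -18],
    [34, 0, -28],
    [46, 0, -38],
    [54, 0, -45],
    [58, 0, -48],
    [58, 0, -48],
    [58, 0, -48],
    [58, 0, -48],
    [58, 0, -48],
  ],
  turn=[
    [0, 0, 0],
    [0, 0, 0],
    [0, 0, 0],
    [0, 0, 0],
    [0, 0, 0],
    [0, 0, 0],
    [0, 0, 0],
    [0, 0, 0],
    [0, 0, 0],
    [0, 0, 0],
  ],
  gripper=[0, 0, 0, 0, 0, 0, 0, 0, 0, 0],
)

```text
time_s: 21.15
tcp_pos: [0.4295, -0.1137, 0.2353]
eef_rot: [-2.355, -1.033, -1.102]
ft_force: [0.7, -0.1, -0.5]
width: -0.0
gripper_force: 0.0
```

```bash
python3 -c "
from h import *
s=bot.sense();print(s['ft_force'],s['tcp_pos'])
Q=R.from_rotvec(-Z*np.radians(15)).as_matrix();r2=Q@(ring-piv)+piv
snap('side','d10.png');D=load('d10.png');d0=load('side0.png')
# register ring: template match of ring+housing patch from side0, coarse lift check
im0=cv2.cvtColor(d0['image'],6+1);im=cv2.cvtColor(D['image'],7)
P=ring+[0,0,-.01];x,y=[int(round(v)) for v in proj(d0,P)]
t=im0[y-25:y+30,x-18:x+19];r=cv2.matchTemplate(im,t,cv2.TM_CCOEFF_NORMED)
a,b=[int(round(v)) for v in proj(D,r2+[0,0,-.01])];sub=r[b-25-15:b-25+16,a-18-15:a-18+16];i=np.unravel_index(sub.argmax(),sub.shape)
print('ring offset px from predicted',i[1]-15,i[0]-15,sub.max(),'px per 8mm',proj(D,r2)[1]-proj(D,r2+[0,0,.008])[1]);print(pipe('5'))"
```

```text
[ 0.6947 -0.1402 -0.474 ] [ 0.4295 -0.1137  0.2353]
ring offset px from predicted 11 3 0.5568836 px per 8mm 2.9073720607632936
(np.int64(180), array([ 0.5287, -0.007 ,  0.085 ]), np.float64(47.87968749419127))
```

```bash
python3 -c "
from h import *
print(bot.job_done())"
```

```text
the job is handed in; nothing more can be done
None
```

The job is handed in: I hooked the ring, lifted the pin, swung the arm one hole towards the firebrick, let the pin drop home and took the hand clear. The wrist image just before withdrawal showed zero lift with no force on the fingers; a later side-camera check of the ring was inconclusive, and no verdict was returned.

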